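# Find and release the latched key on a lamp test box

## Robot

A 7-joint arm with a two-finger parallel gripper is mounted at the origin on the work surface. World frame = base frame: x ahead of the robot, y to its left, z up, the work surface at z = 0. Lengths are in m, angles in rad, forces in N, time in s.
With the tool pointing down it reaches from about 0.4 to 0.85 m from the base axis. Payload 10.4 kg.
Tool frame: the origin (TCP) lies midway between the tips of the shut fingers; the grasp point (between the pads) lies 19 mm behind it (manip.pinch_z is the distance from the TCP to the grasp point, in m); y points along the fingers, x is the direction in which the jaws open and shut, and the axes are right-handed (so a half turn about y gives the same grasp; the last joint's range is limited). The gripper opens to 85 mm and grips with 20 to 120 N. Pads are 22 mm wide; open, the fingers measure 114 mm over their backs; the gripper's body (76 mm by 85 mm) begins 54 mm behind the grasp point. The pads swing forward as they close: fully open they stand 13 mm farther back than shut.
Start: joints at [1.174, 0.332, -0.065, 1.46, 0.022, 1.35, -0.088], TCP at [0.228, -0.582, 0.2] pointing down, gripper open.
Joint ranges: [-2.6, 2.6], [-0.5, 2.12], [-1.47, 1.34], [0.16, 2.42], [-1.27, 4.41], [0.06, 2.06], [-2.6, 2.6]. Speed limits (rad/s): [2.22, 2.22, 2.79, 2.79, 3.14, 3.14, 3.14].

## Interface

Orientations are given as a unit quaternion [x, y, z, w].
In Python, from workcell import manip gives the robot as it stands.
- The arm moves only by the shell command python3 -m pendant 'ROWS' [OPENING] [FORCE]. ROWS is a JSON object of lists of equal length, an entry for each row: "offset": the shift along the tool's x, y, z scaled (see below), a list of three; "turn": the turn, a rotation vector about the tool's x, y, z scaled (see below), a list of three. A call has 1 to 12 rows; each row is the pose to reach, as a shift and turn from the pose measured when the call began, along the tool's axes at that moment; what a row does not reach only later rows make up. The controller multiplies each number of a shift by 200 mm and each number of a turn by 45 degrees. A row lasts 1/8 s, in which the tool goes at most 62.5 mm and 10.7 degrees, less where a joint would pass 70% of its speed; a pose out of reach is approached as far as the arm can. A call with a number of a shift or a turn outside -1 to 1 is refused whole. A call with a gripper value outside its range is refused whole. OPENING is the opening in per cent of the stroke, from 0 (shut) to 100 (fully open), set as the call begins (- or left out, the last holds). The fingers move at their own pace and stop on an object; FORCE is the grip in N (left out, the last holds). Time passes only in rows, so rows that repeat a pose let the fingers close. It gives the time, the measured TCP pose, the force and the opening at its end, in the units of the state.
- manip.get_obs(): the state, without advancing time (a new reading comes with each control period).
- manip.camera(name): name is "scene" or "top"; returns (picture, depth): 420x560x3 uint8, red, green, blue; 420x560 float32, m along the optical axis (not along the pixel's ray), 0 where there is no reading.
- manip.camera_model(name): a dict with "intrinsics" (3x3 intrinsics, pixels), "k1" (the pictures are not rectified: a ray, as slopes to the right and down, at radius r is drawn at 1 + k1 r^2 times it, then the intrinsics apply), "R" (3x3) and "t" (3): a world point X has camera coordinates R X + t. Camera axes: x right, y down, z forward; pixel columns grow to the right and rows downward; lengths in m; the calibration is good to about 2 mm. A picture is of the moment at which its call begins. camera_model takes no time and is no camera call.
- manip.hand_in(): hands the job in, once; it reports no verdict.
The state is a dict: "clock": time; "joint_pos": joint angles; "joint_velocities": joint speeds; "tau": joint torques, N m; "position": TCP position; "ee_rot": TCP orientation; "ft_force": force on the tool from outside, world axes, zero at the start; "torque": the same for the moment, N m; "grip_width": opening from 0.0 (shut) to 1.0 (fully open).
Only numpy, scipy, OpenCV 4.12 (cv2) and the standard library are available. Lean on these libraries where they do the work, as an engineer would, in place of code of your own. Each camera call takes 0.05 s, during which the arm holds its last target. There are 200 camera calls.

## Task

One of the four identical keys on the lamp test box has been left latched down, and by eye it is hard to tell which. Starting at the end with the round dial, tap all four keys lightly, one after another along the row, to feel which one is latched (a free key gives softly; don't push a free key all the way in, and don't release the latched one yet), then press the latched key with a fingertip until it releases and springs up. Touch and press only: leave the things around the keys where they are and lift nothing.

Things in the scene. Friction and masses are not known exactly. Their poses are not given: they have to be found in the camera images.
- test_box: lamp test box, fixed to the bench: grey case 120 mm deep (x) by 325 mm long (y), flat top 75 mm above the bench. Origin on the bench surface under the middle of the key row; its y axis runs along the row towards the end with the round black dial (dial centre at y = +128 mm, 40 mm across, standing 21 mm above the case top), x points away from the robot, z up.
- slot_1 (a point): middle of key place 1, at the level of the case top; place 1 is next to the dial, place 4 farthest from it, 48 mm apart. The key that is latched feels hard: below about 8 N it gives less than 1 mm; pressed with 10 to 13 N it yields, is freed once it has gone down 2.5 mm (it bottoms at 4 mm), and when let go springs up 3 mm above its latched height.
- slot_2 (a point): middle of key place 2, at the level of the case top; place 1 is next to the dial, place 4 farthest from it, 48 mm apart.
- slot_3 (a point): middle of key place 3, at the level of the case top; place 1 is next to the dial, place 4 farthest from it, 48 mm apart.
- slot_4 (a point): middle of key place 4, at the level of the case top; place 1 is next to the dial, place 4 farthest from it, 48 mm apart.
- key_a: one of four identical off-white push keys, in any place. Cap 34 mm (x) by 28 mm (y), flat top at the origin, moves straight down. Free, it stands 9.5 to 14.5 mm above the case top, moves from about 0.8 N, gives 1 mm per 0.7 N, springs back, bottoms at 7 mm (do not push a free key over 5.5 mm). Exactly one of the four is latched, held 3 mm down: 6.5 to 11.5 mm above the case top, so height alone is no proof.
- key_b: one of four identical off-white push keys, in any place. Cap 34 mm (x) by 28 mm (y), flat top at the origin, moves straight down. Free, it stands 9.5 to 14.5 mm above the case top, moves from about 0.8 N, gives 1 mm per 0.7 N, springs back, bottoms at 7 mm (do not push a free key over 5.5 mm). Exactly one of the four is latched, held 3 mm down: 6.5 to 11.5 mm above the case top, so height alone is no proof.
- key_c: one of four identical off-white push keys, in any place. Cap 34 mm (x) by 28 mm (y), flat top at the origin, moves straight down. Free, it stands 9.5 to 14.5 mm above the case top, moves from about 0.8 N, gives 1 mm per 0.7 N, springs back, bottoms at 7 mm (do not push a free key over 5.5 mm). Exactly one of the four is latched, held 3 mm down: 6.5 to 11.5 mm above the case top, so height alone is no proof.
- key_d: one of four identical off-white push keys, in any place. Cap 34 mm (x) by 28 mm (y), flat top at the origin, moves straight down. Free, it stands 9.5 to 14.5 mm above the case top, moves from about 0.8 N, gives 1 mm per 0.7 N, springs back, bottoms at 7 mm (do not push a free key over 5.5 mm). Exactly one of the four is latched, held 3 mm down: 6.5 to 11.5 mm above the case top, so height alone is no proof.
- solder_reel: reel of solder wire standing upright, 48 mm across, 50 mm high; loose bystander, leave where it is. Origin at the centre of its underside.
- marker: black marker pen lying flat, 123 mm long, 14 mm thick; loose bystander, leave where it is. Origin at the centre of its underside.
- profile_offcut: aluminium bar offcut 35 x 90 x 20 mm lying flat; loose bystander, leave where it is. Origin at the centre of its underside.
- pliers: pliers with red handles lying flat, about 155 mm long, 14 mm thick; loose bystander, leave where it is. Origin at the centre of its underside.
- screw_jar: small clear jar with a steel cap, 48 mm across, 60 mm high; loose bystander, leave where it is. Origin at the centre of its underside.
- screwdriver: black-handled screwdriver, 160 mm long, lying; loose bystander, leave where it is. Origin at the centre of its underside.
- tape_roll: roll of black tape, 48 mm across, 15 mm high, lying on the top of the test box, beyond the key farthest from the dial; loose bystander, leave where it is. Origin at the centre of its underside.

How it is judged:
On the way, in this order (a step that is already met when the one before it is completed fails the run):
1. the key beside the dial is tapped with the fingers while none of the other keys is pushed in or released (((contact force between the fingers and key_a above 0.3 N and horizontal distance between key_a and slot_1 below 0.012 m and distance of each of key_b, key_c, key_d from where it was at the start of the episode below 0.0018 m) or (contact force between the fingers and key_b above 0.3 N and horizontal distance between key_b and slot_1 below 0.012 m and distance of each of key_a, key_c, key_d from where it was at the start of the episode below 0.0018 m) or (contact force between the fingers and key_c above 0.3 N and horizontal distance between key_c and slot_1 below 0.012 m and distance of each of key_a, key_b, key_d from where it was at the start of the episode below 0.0018 m) or (contact force between the fingers and key_d above 0.3 N and horizontal distance between key_d and slot_1 below 0.012 m and distance of each of key_a, key_b, key_c from where it was at the start of the episode below 0.0018 m))), for 0.01 s.
2. the key second from the dial is tapped with the fingers while none of the other keys is pushed in or released (((contact force between the fingers and key_a above 0.3 N and horizontal distance between key_a and slot_2 below 0.012 m and distance of each of key_b, key_c, key_d from where it was at the start of the episode below 0.0018 m) or (contact force between the fingers and key_b above 0.3 N and horizontal distance between key_b and slot_2 below 0.012 m and distance of each of key_a, key_c, key_d from where it was at the start of the episode below 0.0018 m) or (contact force between the fingers and key_c above 0.3 N and horizontal distance between key_c and slot_2 below 0.012 m and distance of each of key_a, key_b, key_d from where it was at the start of the episode below 0.0018 m) or (contact force between the fingers and key_d above 0.3 N and horizontal distance between key_d and slot_2 below 0.012 m and distance of each of key_a, key_b, key_c from where it was at the start of the episode below 0.0018 m))), for 0.01 s.
3. the key third from the dial is tapped with the fingers while none of the other keys is pushed in or released (((contact force between the fingers and key_a above 0.3 N and horizontal distance between key_a and slot_3 below 0.012 m and distance of each of key_b, key_c, key_d from where it was at the start of the episode below 0.0018 m) or (contact force between the fingers and key_b above 0.3 N and horizontal distance between key_b and slot_3 below 0.012 m and distance of each of key_a, key_c, key_d from where it was at the start of the episode below 0.0018 m) or (contact force between the fingers and key_c above 0.3 N and horizontal distance between key_c and slot_3 below 0.012 m and distance of each of key_a, key_b, key_d from where it was at the start of the episode below 0.0018 m) or (contact force between the fingers and key_d above 0.3 N and horizontal distance between key_d and slot_3 below 0.012 m and distance of each of key_a, key_b, key_c from where it was at the start of the episode below 0.0018 m))), for 0.01 s.
4. the key farthest from the dial is tapped with the fingers while none of the other keys is pushed in or released (((contact force between the fingers and key_a above 0.3 N and horizontal distance between key_a and slot_4 below 0.012 m and distance of each of key_b, key_c, key_d from where it was at the start of the episode below 0.0018 m) or (contact force between the fingers and key_b above 0.3 N and horizontal distance between key_b and slot_4 below 0.012 m and distance of each of key_a, key_c, key_d from where it was at the start of the episode below 0.0018 m) or (contact force between the fingers and key_c above 0.3 N and horizontal distance between key_c and slot_4 below 0.012 m and distance of each of key_a, key_b, key_d from where it was at the start of the episode below 0.0018 m) or (contact force between the fingers and key_d above 0.3 N and horizontal distance between key_d and slot_4 below 0.012 m and distance of each of key_a, key_b, key_c from where it was at the start of the episode below 0.0018 m))), for 0.01 s.
5. the latched key is released: it has sprung up by more than 2 mm and is no longer touched (((distance of key_a from where it was at the start of the episode above 0.002 m and distance of each of key_b, key_c, key_d from where it was at the start of the episode below 0.001 m and contact force between the fingers and key_a below 0.05 N) or (distance of key_b from where it was at the start of the episode above 0.002 m and distance of each of key_a, key_c, key_d from where it was at the start of the episode below 0.001 m and contact force between the fingers and key_b below 0.05 N) or (distance of key_c from where it was at the start of the episode above 0.002 m and distance of each of key_a, key_b, key_d from where it was at the start of the episode below 0.001 m and contact force between the fingers and key_c below 0.05 N) or (distance of key_d from where it was at the start of the episode above 0.002 m and distance of each of key_a, key_b, key_c from where it was at the start of the episode below 0.001 m and contact force between the fingers and key_d below 0.05 N))), for 0.1 s.
At the end, for the whole second after the job is handed in: The key that was latched stands more than 2 mm higher than at the start, the other three keys are back within 1 mm of their starting height, and every bystander is within 30 mm of where it was (((distance of key_a from where it was at the start of the episode above 0.002 m and distance of each of key_b, key_c, key_d from where it was at the start of the episode below 0.001 m) or (distance of key_b from where it was at the start of the episode above 0.002 m and distance of each of key_a, key_c, key_d from where it was at the start of the episode below 0.001 m) or (distance of key_c from where it was at the start of the episode above 0.002 m and distance of each of key_a, key_b, key_d from where it was at the start of the episode below 0.001 m) or (distance of key_d from where it was at the start of the episode above 0.002 m and distance of each of key_a, key_b, key_c from where it was at the start of the episode below 0.001 m)) and distance of each of solder_reel, marker, profile_offcut, pliers, screw_jar, screwdriver, tape_roll from where it was at the start of the episode below 0.03 m); the robot touches nothing.
It fails at once if a free key is pushed in by more than 5.5 mm (distance of any of key_a, key_b, key_c, key_d from where it was at the start of the episode above 0.0055 m).
It fails at once if a bystander is moved or lifted by more than 30 mm (distance of any of solder_reel, marker, profile_offcut, pliers, screw_jar, screwdriver, tape_roll from where it was at the start of the episode above 0.03 m).
It also fails if it takes over 48 s, if anything falls off the work surface, if the arm or the gripper's body presses on something with over 40 N, if the wrist force passes 120 N, or if a joint passes its speed limit or range.

## Working session

There is one attempt and no reset: what is moved stays moved. The work goes in short steps, Python scripts to look and compute and a shell command to move; the robot and the scene stay as the last step left them, time stands still between calls to the robot, and variables do not carry over. Pictures are saved under pics/ and viewed, about 8 in all and at most 12, crops included, and the job is handed in when it is done.

```bash
mkdir -p pics; python3 - <<'E'
from workcell import manip
import cv2,numpy as np
for n in("scene","top"):
    p,d=manip.camera(n); cv2.imwrite(f"pics/{n}0.png",p[:,:,::-1]); np.save(f"pics/{n}0.npy",d)
    m=manip.camera_model(n); print(n,m)
print(manip.get_obs())
E
```

```text
scene {'intrinsics': array([[396.56783598,   0.        , 281.05856395],
       [  0.        , 396.56783598, 206.30518787],
       [  0.        ,   0.        ,   1.        ]]), 'k1': -0.07599746156921551, 'R': array([[ 0.08663928,  0.99619446,  0.00949963],
       [ 0.73979853, -0.05794826, -0.67032838],
       [-0.66722693,  0.06510457, -0.74200379]]), 't': array([-0.03268861, -0.38269391,  1.11025481])}
top {'intrinsics': array([[469.73476806,   0.        , 287.60833295],
       [  0.        , 469.73476806, 212.91904939],
       [  0.        ,   0.        ,   1.        ]]), 'k1': 0.05358171364055326, 'R': array([[ 0.02195913, -0.9992866 ,  0.0307261 ],
       [-0.99561574, -0.02465288, -0.09023047],
       [ 0.09092358, -0.02861001, -0.99544682]]), 't': array([-0.04998206,  0.60758773,  0.80433954])}
{'clock': 0.1, 'joint_pos': array([ 1.17441179,  0.33278993, -0.06470441,  1.4608515 ,  0.02161602,
        1.349921  , -0.0885321 ]), 'joint_velocities': array([ 3.58902539e-04, -1.98512349e-03,  8.83812813e-05, -1.69501304e-03,
       -1.40357279e-04,  4.02849984e-04, -5.62293831e-04]), 'tau': array([ 1.63879457e-03, -6.26747990e+01,  4.90159309e-02, -3.92426670e+01,
        1.62198785e-02,  6.89255379e-03,  3.25950236e-05]), 'position': array([ 0.22806671, -0.58149479,  0.19951003]), 'ee_rot': array([-0.58396312,  0.39877756, -0.39800561,  0.58442713]), 'ft_force': array([-0.27302527, -0.68259069,  0.04192705]), 'torque': array([0.04391193, 0.05011574, 0.00265745]), 'grip_width': 0.998690143289929}
```

View pics/top0.png

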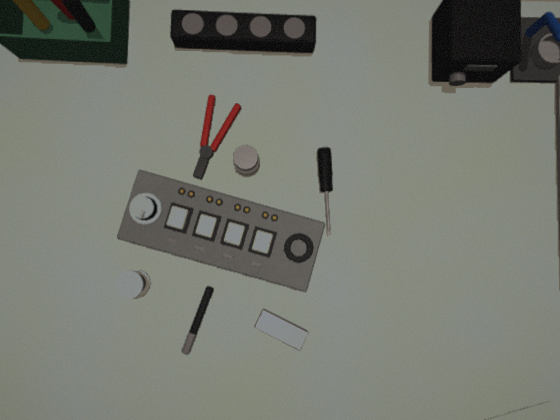

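View pics/scene0.png

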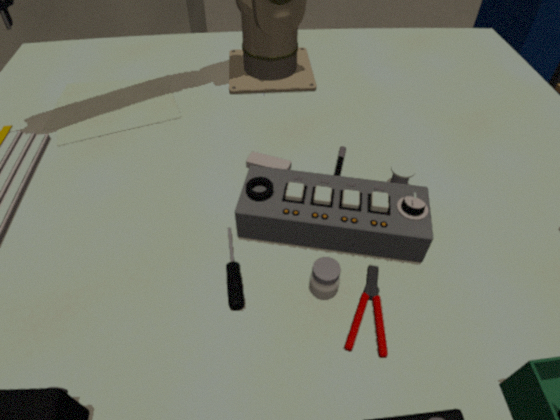

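Top view: dial at (143,208) on the left (+y). The keys are at about (178,217), (207,225), (235,233) and (263,241), with the tape at (298,247). The reel is near the dial at (137,285) and the jar at (246,159). The scene view agrees with this layout. The tool y axis points down.

```bash
cat > h.py <<'E'
from workcell import manip
import cv2,numpy as np
from scipy.spatial.transform import Rotation as Ro
def pt(n,u,v,d=None,z=None):
    m=manip.camera_model(n);K=m["intrinsics"]
    a=cv2.undistortPoints(np.array([[[u,v]]],float),K,np.array([m["k1"],0,0,0,0.])).ravel()
    r=m["R"].T@np.array([a[0],a[1],1]);c=-m["R"].T@m["t"]
    return c+r*(d if z is None else (z-c[2])/r[2])
def go(target):
    o=manip.get_obs();R=Ro.from_quat(o["ee_rot"]).as_matrix()
    return R.T@(np.array(target)-o["position"])/0.2
E
python3 - <<'E'
from h import *
np.set_printoptions(precision=4,suppress=True)
for n,l in(("top",[(178,217),(207,225),(235,233),(263,241)]),):
    d=np.load(f"pics/{n}0.npy")
    for u,v in l:
        w=d[v-4:v+5,u-4:u+5];print(n,u,v,pt(n,u,v,d=np.median(w)),pt(n,u,v,z=.085))
d=np.load("pics/top0.npy")
for u,v in((150,225),(193,221),(285,265),(240,270),(137,175),(320,223),(306,290),(118,238),(60,300)): print(u,v,pt("top",u,v,d=np.median(d[v-1:v+2,u-1:u+2])),pt("top",u,v,z=.075))
print(pt("top",143,208,z=.096), pt("top",298,247,z=.09))
R=Ro.from_quat(manip.get_obs()["ee_rot"]).as_matrix();print(R)
p=cv2.imread("pics/top0.png")[160:300,105:335]
cv2.imwrite("pics/crop.png",cv2.resize(p,None,fx=3.4,fy=3.4,interpolation=cv2.INTER_CUBIC))
E
```

```text
top 178 217 [0.592  0.1439 0.0891] [0.5923 0.1448 0.085 ]
top 207 225 [0.5803 0.0973 0.0852] [0.5803 0.0973 0.085 ]
top 235 233 [0.5682 0.0513 0.0855] [0.5683 0.0513 0.085 ]
top 263 241 [0.5562 0.0051 0.0866] [0.5562 0.0052 0.085 ]
150 225 [0.5788 0.1918 0.0747] [0.5787 0.1917 0.075 ]
193 221 [0.587  0.1219 0.0753] [0.587 0.122 0.075]
285 265 [ 0.5177 -0.032   0.075 ] [ 0.5177 -0.032   0.075 ]
240 270 [0.508  0.0419 0.0757] [0.508  0.0419 0.075 ]
137 175 [0.6614 0.217  0.0744] [0.6613 0.2168 0.075 ]
320 223 [ 0.5888 -0.089   0.0747] [ 0.5887 -0.089   0.075 ]
306 290 [ 0.4776 -0.0676  0.0745] [ 0.4776 -0.0675  0.075 ]
118 238 [0.5563 0.2421 0.0746] [0.5563 0.242  0.075 ]
60 300 [0.4482 0.3587 0.0008] [0.4555 0.3266 0.075 ]
[0.6046 0.1986 0.096 ] [ 0.5476 -0.0522  0.09  ]
[[ 0.3651 -0.0005  0.931 ]
 [-0.931   0.0012  0.3651]
 [-0.0013 -1.     -0.0001]]
```

View pics/crop.png

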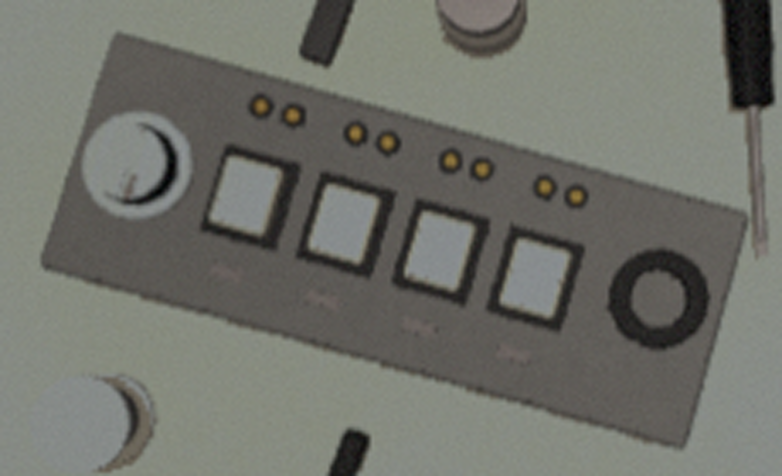

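```bash
python3 -m pendant '{"offset":[[-0.3,0,0.3],[-0.6,0,0.6],[-0.9,0,0.95],[-1,0,1],[-1,0,1],[-1,0,1]],"turn":[[0,0,0],[0,0,0],[0,0,0],[0,0,0],[0,0,0],[0,0,0]]}' 0 30
python3 -m pendant '{"offset":[[-0.3,0,0.3],[-0.6,0,0.6],[-0.9,0,0.95],[-1,0,1],[-1,0,1],[-1,0,1]],"turn":[[0,0,0],[0,0,0],[0,0,0],[0,0,0],[0,0,0],[0,0,0]]}'
python3 -c "
from h import *
print(go([.592,.1442,.13]))"
```

```text
clock: 0.85
position: [0.3424, -0.32, 0.1998]
ee_rot: [-0.585, 0.397, -0.397, 0.585]
ft_force: [-0.8, 0.1, 0.4]
grip_width: 0.002
clock: 1.6
position: [0.455, -0.0585, 0.2]
ee_rot: [-0.585, 0.397, -0.396, 0.586]
ft_force: [-0.7, -0.6, 0.7]
grip_width: -0.002
[-0.68473443  0.35136505  1.01318963]
```

```bash
python3 -m pendant '{"offset":[[-0.2,0.05,0.3],[-0.4,0.1,0.6],[-0.6,0.15,0.9],[-0.68,0.2,1],[-0.685,0.3,1],[-0.685,0.35,1],[-0.685,0.35,1],[-0.685,0.35,1]],"turn":[[0,-0.2,0],[0,-0.4,0],[0,-0.6,0],[0,-0.8,0],[0,-1,0],[0,-1,0],[0,-1,0],[0,-1,0]]}'
python3 - <<'E'
from h import *
print(go([.592,.1442,.10]))
o=manip.get_obs();print(Ro.from_quat(o["ee_rot"]).as_matrix().round(3),o["position"],o["joint_pos"],o["clock"])
p,d=manip.camera("scene");cv2.imwrite("pics/s1.png",cv2.resize(p[130:270,220:450,::-1],None,fx=3.4,fy=3.4))
f=[]
for i in range(6): f.append(manip.get_obs()["ft_force"][2])
print(f)
E
```

```text
clock: 2.6
position: [0.5902, 0.1419, 0.1312]
ee_rot: [-0.692, 0.143, -0.143, 0.693]
ft_force: [-0.2, -0.7, 0.1]
grip_width: 0.002
[0.00382409 0.15619535 0.01409063]
[[ 0.918  0.001  0.396]
 [-0.396  0.001  0.918]
 [ 0.    -1.     0.001]] [0.59015065 0.14187852 0.13123455] [ 0.2967297   0.4491475  -0.78501589  1.56884622  0.32762395  1.25900561
 -0.94695631] 2.6
[np.float64(-0.44703955171099696), np.float64(-0.44703955171099696), np.float64(-0.44703955171099696), np.float64(-0.44703955171099696), np.float64(-0.44703955171099696), np.float64(-0.44703955171099696)]
```

View pics/s1.png

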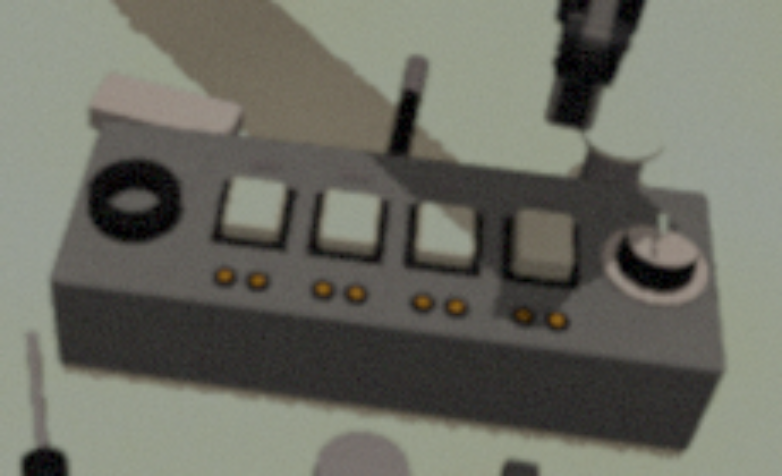

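The shut fingers stand above key 1, clear of the dial. I'll descend to just above the cap.

```bash
python3 -m pendant '{"offset":[[0.004,0.08,0.014],[0.004,0.15,0.014],[0.004,0.19,0.014],[0.004,0.19,0.014],[0.004,0.19,0.014]],"turn":[[0,-0.1,0],[0,-0.19,0],[0,-0.19,0],[0,-0.19,0],[0,-0.19,0]]}'
python3 -m pendant '{"offset":[[0,0.005,0],[0,0.01,0],[0,0.01,0]],"turn":[[0,0,0],[0,0,0],[0,0,0]]}'
```

```text
clock: 3.28
position: [0.5924, 0.1446, 0.0941]
ee_rot: [-0.701, 0.09, -0.092, 0.702]
ft_force: [0.1, 0.5, -1.1]
grip_width: -0.0
clock: 3.65
position: [0.5924, 0.1446, 0.0921]
ee_rot: [-0.701, 0.09, -0.092, 0.702]
ft_force: [-0.5, 0.2, 0.6]
grip_width: -0.002
```

```bash
for i in 1; do python3 -m pendant '{"offset":[[0,0.01,0],[0,0.01,0]],"turn":[[0,0,0],[0,0,0]]}'|egrep "posi|force"; python3 -m pendant '{"offset":[[0,0.005,0],[0,0.005,0]],"turn":[[0,0,0],[0,0,0]]}'|egrep "posi|force";python3 -m pendant '{"offset":[[0,0.005,0],[0,0.005,0]],"turn":[[0,0,0],[0,0,0]]}'|egrep "posi|force"; done
```

```text
position: [0.5922, 0.1446, 0.0899]
ft_force: [-0.5, -1.0, 0.2]
position: [0.5922, 0.1445, 0.0888]
ft_force: [0.0, -0.4, 0.2]
position: [0.5921, 0.1445, 0.0877]
ft_force: [-0.1, -0.9, 0.4]
```

```bash
python3 -m pendant '{"offset":[[0,0.005,0],[0,0.005,0]],"turn":[[0,0,0],[0,0,0]]}'|egrep "posi|force";python3 -m pendant '{"offset":[[0,0.005,0],[0,0.005,0]],"turn":[[0,0,0],[0,0,0]]}'|egrep "posi|force"
```

```text
position: [0.5921, 0.1445, 0.0866]
ft_force: [-0.6, 0.5, -0.6]
position: [0.592, 0.1445, 0.0855]
ft_force: [0.2, 0.8, -0.1]
```

```bash
python3 -m pendant '{"offset":[[0,0.005,0],[0,0.005,0]],"turn":[[0,0,0],[0,0,0]]}'|egrep "posi|force";python3 -m pendant '{"offset":[[0,0.005,0],[0,0.005,0]],"turn":[[0,0,0],[0,0,0]]}'|egrep "posi|force"; python3 -c "
from h import *
p,d=manip.camera('scene');cv2.imwrite('pics/s2.png',cv2.resize(p[130:240,320:450,::-1],None,fx=5,fy=5,interpolation=cv2.INTER_CUBIC))
print(manip.get_obs()['ft_force'])"
```

```text
position: [0.592, 0.1444, 0.0844]
ft_force: [-1.0, 0.3, -0.6]
position: [0.592, 0.1444, 0.0833]
ft_force: [-0.2, 1.0, 0.3]
[-0.08570633 -0.59535119  0.27327049]
```

View pics/s2.png

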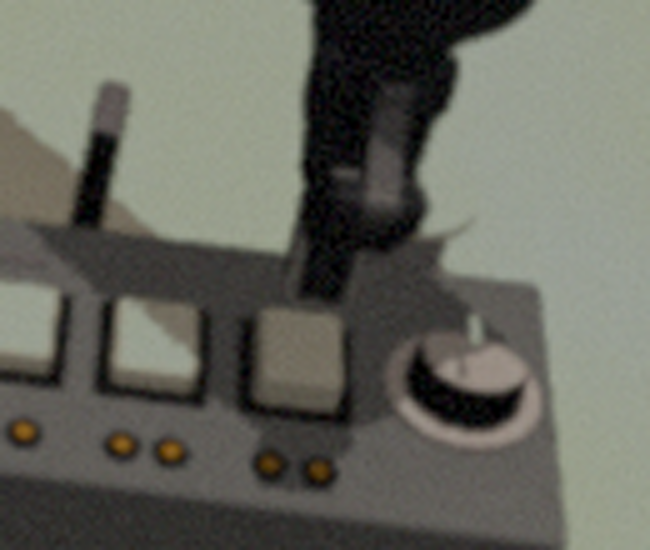

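```bash
python3 - <<'E'
from h import *
np.set_printoptions(precision=4,suppress=True)
m=manip.camera_model("scene")
o=manip.get_obs()
def proj(X):
    q,_=cv2.projectPoints(np.array([X],float),cv2.Rodrigues(m["R"])[0],m["t"],m["intrinsics"],np.array([m["k1"],0,0,0,0.]));u=q.ravel();return u,(u-[320,130])*5
print("tcp",proj(o["position"]))
for z in(.085,.089): print("key centre",pt("scene",380,198,z=z))
R=Ro.from_quat(o["ee_rot"]).as_matrix()
for a in(-.0145,.0145):
  for b in(-.011,.011): print(a,b,proj(o["position"]+R@[a,0,b])[1])
p,d=manip.camera("scene")
print("depths along finger/key col"); 
for u,v in((385,180),(385,185),(385,188),(384,191),(381,194),(380,198),(380,202),(352,197),(323,195),(295,192)):
    print(u,v,pt("scene",u,v,d=np.median(d[v-1:v+2,u-1:u+2])))
E
```

```text
tcp (array([378.2925, 200.9545]), array([291.4626, 354.7725]))
key centre [0.587  0.1483 0.085 ]
key centre [0.5907 0.1466 0.089 ]
-0.0145 -0.011 [259.4231 319.9143]
-0.0145 0.011 [324.1693 328.3163]
0.0145 -0.011 [257.8351 381.9464]
0.0145 0.011 [324.4789 390.7452]
depths along finger/key col
385 180 [0.6041 0.1401 0.1444]
385 185 [0.6056 0.1417 0.1348]
385 188 [0.6036 0.144  0.126 ]
384 191 [0.5637 0.1632 0.0769]
381 194 [0.5827 0.1502 0.0901]
380 198 [0.5915 0.1462 0.0899]
380 202 [0.6003 0.144  0.0897]
352 197 [0.5814 0.1013 0.0854]
323 195 [0.574  0.0529 0.0863]
295 192 [0.5643 0.0065 0.0873]
```

Pixel depth puts the visible fingertip near z 0.125, but the TCP reads 0.083. I'll check this before pushing further.

```bash
python3 - <<'E'
from h import *
np.set_printoptions(precision=4,suppress=True,linewidth=150)
p,d=manip.camera("scene");p2,d2=manip.camera("top")
P=np.array([pt("scene",u,v,d=d[v,u]) if d[v,u]>0 else [0,0,0] for v in range(130,215) for u in range(360,420)]).reshape(85,60,3)
for v in range(176,204,2): print(v,[tuple(int(round(1000*x)) for x in P[v-130,u-360]) for u in (376,380,384,388,392)])
a=cv2.resize(p[90:240,320:470,::-1],None,fx=2.6,fy=2.6,interpolation=cv2.INTER_CUBIC)
b=cv2.resize(p2[130:280,80:230,::-1],None,fx=2.6,fy=2.6,interpolation=cv2.INTER_CUBIC)
cv2.imwrite("pics/s3.png",np.clip(np.hstack([a,b]).astype(float)*1.6,0,255).astype(np.uint8))
E
```

```text
Traceback (most recent call last):
  File "h.py", line 5, in pt
    m=manip.camera_model(n);K=m["intrinsics"]
ValueError: time passes only in moves, steps and waits
```

```bash
sed -i 's/^def pt/from functools import lru_cache\ncm=lru_cache(None)(manip.camera_model)\ndef pt/; s/m=manip.camera_model(n)/m=cm(n)/' h.py; python3 - <<'E'
from h import *
print(manip.get_obs()["clock"],manip.get_obs()["position"])
p,d=manip.camera("scene");p2,d2=manip.camera("top")
for v in range(176,204,2): print(v,[tuple(int(round(1000*x)) for x in pt("scene",u,v,d=d[v,u])) for u in (376,380,384,388,392)])
a=cv2.resize(p[90:240,320:470,::-1],None,fx=2.6,fy=2.6,interpolation=cv2.INTER_CUBIC)
b=cv2.resize(p2[130:280,80:230,::-1],None,fx=2.6,fy=2.6,interpolation=cv2.INTER_CUBIC)
cv2.imwrite("pics/s3.png",np.clip(np.hstack([a,b]).astype(float)*1.6,0,255).astype(np.uint8))
E
```

```text
5.6 [0.59201223 0.14440767 0.08339764]
176 [(448, 193, 1), (616, 125, 165), (633, 123, 181), (637, 127, 185), (639, 132, 186)]
178 [(453, 191, 0), (595, 135, 140), (624, 128, 169), (620, 136, 164), (623, 141, 167)]
180 [(459, 190, 0), (596, 136, 137), (605, 138, 146), (603, 145, 143), (602, 153, 141)]
182 [(538, 156, 75), (596, 137, 132), (604, 140, 140), (606, 145, 141), (600, 154, 135)]
184 [(544, 154, 75), (598, 136, 130), (604, 140, 135), (606, 146, 137), (548, 182, 77)]
186 [(550, 152, 77), (604, 135, 131), (602, 142, 129), (607, 147, 133), (552, 181, 76)]
188 [(555, 151, 76), (605, 135, 128), (604, 142, 126), (607, 147, 129), (557, 180, 76)]
190 [(561, 150, 77), (597, 140, 115), (599, 146, 117), (605, 149, 122), (561, 179, 76)]
192 [(578, 143, 91), (576, 150, 88), (566, 162, 77), (565, 171, 75), (567, 177, 77)]
194 [(582, 141, 91), (583, 148, 91), (583, 155, 90), (570, 169, 76), (571, 176, 76)]
196 [(587, 140, 91), (587, 147, 90), (588, 154, 90), (586, 162, 88), (576, 175, 76)]
198 [(591, 140, 89), (590, 147, 88), (591, 153, 89), (590, 161, 87), (582, 172, 78)]
200 [(594, 139, 89), (595, 145, 89), (597, 152, 90), (594, 160, 87), (585, 172, 76)]
202 [(600, 137, 90), (599, 144, 89), (601, 150, 90), (601, 158, 89), (589, 171, 76)]
```

View pics/s3.png

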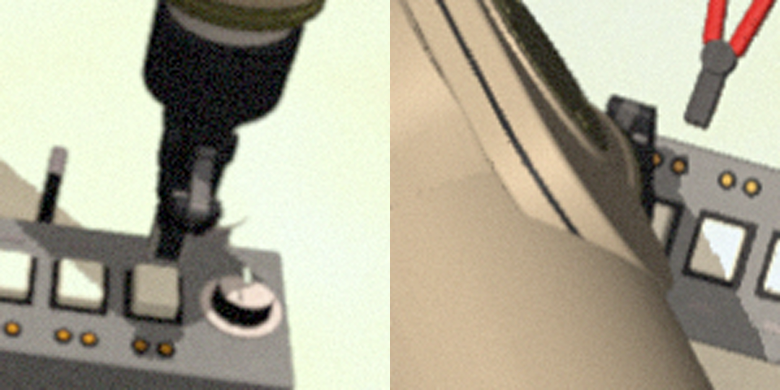

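Force is zero, and pixels just below the dark tip see the case and key top. The tip is therefore really about 30 mm above the cap, and the reported TCP z is low by roughly that much. I'll descend in checked steps and trust force and depth rather than the reported z.

```bash
cat > tip.py <<'E'
from h import *
def tip(lo=176,hi=206):
    o=manip.get_obs();x,y,z=o["position"];p,d=manip.camera("scene")
    m=cm("scene");best=[]
    for v in range(150,215):
        for u in range(260,410):
            if d[v,u]>0:
                best.append((u,v,d[v,u]))
    b=np.array(best);a=cv2.undistortPoints(b[:,None,:2].astype(float),m["intrinsics"],np.array([m["k1"],0,0,0,0.]))[:,0]
    X=(np.c_[a,np.ones(len(a))]*b[:,2:3]-m["t"])@m["R"]
    # finger front face, as a profile: points near tool axis
    s=(abs(X[:,1]-y)<.008)&(abs(X[:,0]-x)<.022)&(X[:,2]>.094)
    zz=np.sort(X[s,2]);print("clock",o["clock"],"pos",o["position"].round(4),"F",o["ft_force"].round(2),"lowest finger z",zz[:6].round(3),len(zz))
if __name__=="__main__": tip()
E
python3 tip.py
python3 -m pendant '{"offset":[[0,0.025,0],[0,0.05,0],[0,0.05,0]],"turn":[[0,0,0],[0,0,0],[0,0,0]]}'; python3 tip.py
```

```text
clock 5.7 pos [0.592  0.1444 0.0834] F [-0.15 -0.05  0.09] lowest finger z [0.115 0.117 0.117 0.117 0.117 0.118] 117
clock: 6.12
position: [0.5916, 0.1443, 0.0727]
ee_rot: [-0.701, 0.091, -0.091, 0.702]
ft_force: [0.2, -0.2, 0.4]
grip_width: -0.0
clock 6.125 pos [0.5916 0.1443 0.0727] F [ 0.23 -0.19  0.35] lowest finger z [0.104 0.104 0.104 0.105 0.105 0.106] 116
```

```bash
python3 -m pendant '{"offset":[[0,0.03,0],[0,0.05,0],[0,0.05,0]],"turn":[[0,0,0],[0,0,0],[0,0,0]]}' | egrep "posi|force"; python3 tip.py
python3 -m pendant '{"offset":[[0,0.005,0],[0,0.005,0]],"turn":[[0,0,0],[0,0,0]]}'|egrep "posi|force";python3 -m pendant '{"offset":[[0,0.005,0],[0,0.005,0]],"turn":[[0,0,0],[0,0,0]]}'|egrep "posi|force"
```

```text
position: [0.5915, 0.1443, 0.0625]
ft_force: [-0.7, 0.2, -1.0]
clock 6.55 pos [0.5915 0.1443 0.0625] F [-0.71  0.15 -0.96] lowest finger z [0.095 0.096 0.096 0.096 0.097 0.097] 106
position: [0.5917, 0.1444, 0.0619]
ft_force: [0.0, -0.5, -0.4]
position: [0.5917, 0.1444, 0.0608]
ft_force: [0.4, 0.3, -0.4]
```

```bash
python3 -m pendant '{"offset":[[0,0.005,0],[0,0.005,0]],"turn":[[0,0,0],[0,0,0]]}'|egrep "posi|force";python3 -m pendant '{"offset":[[0,0.005,0],[0,0.005,0]],"turn":[[0,0,0],[0,0,0]]}'|egrep "posi|force";python3 -m pendant '{"offset":[[0,0.005,0],[0,0.005,0]],"turn":[[0,0,0],[0,0,0]]}'|egrep "posi|force"
```

```text
position: [0.5916, 0.1443, 0.0597]
ft_force: [-0.1, -0.2, -0.0]
position: [0.5916, 0.1443, 0.0586]
ft_force: [-0.1, -0.0, 0.6]
position: [0.5917, 0.1444, 0.0577]
ft_force: [-0.2, 0.6, 1.4]
```

```bash
python3 -m pendant '{"offset":[[0,0.005,0],[0,0.005,0]],"turn":[[0,0,0],[0,0,0]]}'|egrep "posi|force"
```

```text
position: [0.5916, 0.1444, 0.0567]
ft_force: [-0.2, -0.4, 2.0]
```

```bash
python3 -m pendant '{"offset":[[0,0.005,0],[0,0.005,0]],"turn":[[0,0,0],[0,0,0]]}'|egrep "posi|force"; sed -i 's/X\[:,2\]>.094/X[:,2]>.07/' tip.py; python3 -c "
from h import *
p,d=manip.camera('scene')
for u,v in((380,202),(352,197),(323,195),(295,192)): print(pt('scene',u,v,d=np.median(d[v-1:v+2,u-1:u+2])))
print(manip.get_obs()['ft_force'])"
```

```text
position: [0.5917, 0.1443, 0.0557]
ft_force: [-0.6, -0.4, 2.2]
[0.59924345 0.14445467 0.0885978 ]
[0.5819775  0.10104258 0.08597751]
[0.5733406  0.05307182 0.08568312]
[0.56402015 0.0065706  0.0870488 ]
[-1.43342523 -1.4575597   2.07327233]
```

Key 1 gives softly: about 2 mm travel at 2 N, so it is free. Contact came at a reported z of about 0.058. Lifting and moving to key 2.

```bash
python3 -m pendant '{"offset":[[0,-0.04,0],[0,-0.06,0]],"turn":[[0,0,0],[0,0,0]]}'|egrep "clock|posi|force";python3 -c "
from h import *
print(go([.5793,.0979,.0675]),go([.5793,.0979,.058]))"
```

```text
clock: 8.65
position: [0.5919, 0.1445, 0.0684]
ft_force: [-0.4, 0.4, -0.2]
[-0.00117428  0.00413453 -0.2413336 ] [-0.0011887   0.05163449 -0.24139482]
```

```bash
python3 -m pendant '{"offset":[[0,0,-0.12],[0,0,-0.22],[-0.001,0,-0.241],[-0.001,0.03,-0.241],[-0.001,0.055,-0.241],[-0.001,0.055,-0.241]],"turn":[[0,0,0],[0,0,0],[0,0,0],[0,0,0],[0,0,0],[0,0,0]]}'|egrep "clock|posi|force"; python3 tip.py
python3 -m pendant '{"offset":[[0,0.005,0],[0,0.005,0]],"turn":[[0,0,0],[0,0,0]]}'|egrep "posi|force"
```

```text
clock: 9.4
position: [0.5789, 0.0988, 0.0567]
ft_force: [-0.0, -0.8, 0.0]
clock 9.4 pos [0.5789 0.0988 0.0567] F [-0.04 -0.77  0.01] lowest finger z [0.075 0.076 0.076 0.076 0.076 0.076] 226
position: [0.5791, 0.0989, 0.056]
ft_force: [0.0, 0.0, 0.3]
```

```bash
for i in 1 2; do :; done; python3 -m pendant '{"offset":[[0,0.005,0],[0,0.005,0]],"turn":[[0,0,0],[0,0,0]]}'|egrep "posi|force";python3 -m pendant '{"offset":[[0,0.005,0],[0,0.005,0]],"turn":[[0,0,0],[0,0,0]]}'|egrep "posi|force"
```

```text
position: [0.5791, 0.0988, 0.0549]
ft_force: [-0.4, 0.4, 0.3]
position: [0.5792, 0.0989, 0.0541]
ft_force: [-0.3, -0.2, 3.1]
```

```bash
python3 -m pendant '{"offset":[[0,0.005,0],[0,0.005,0]],"turn":[[0,0,0],[0,0,0]]}'|egrep "posi|force"
```

```text
position: [0.5792, 0.0989, 0.0534]
ft_force: [-1.7, -0.3, 5.8]
```

Key 2 feels hard: 5.8 N after about 1 mm, with the arm stalling. It looks like the latched key. I won't push it further yet and will go on to key 3.

```bash
python3 -m pendant '{"offset":[[0,-0.04,0],[0,-0.06,0]],"turn":[[0,0,0],[0,0,0]]}'|egrep "clock|posi|force"
python3 -m pendant '{"offset":[[0,0,-0.12],[0,0,-0.22],[-0.001,0,-0.239],[-0.001,0.02,-0.239],[-0.001,0.036,-0.239],[-0.001,0.036,-0.239]],"turn":[[0,0,0],[0,0,0],[0,0,0],[0,0,0],[0,0,0],[0,0,0]]}'|egrep "clock|posi|force"
```

```text
clock: 10.7
position: [0.5794, 0.0989, 0.0659]
ft_force: [0.1, 0.5, 0.1]
clock: 11.45
position: [0.5668, 0.0536, 0.0582]
ft_force: [1.2, 0.1, 0.5]
```

```bash
python3 -m pendant '{"offset":[[0,0.008,0],[0,0.01,0]],"turn":[[0,0,0],[0,0,0]]}'|egrep "posi|force";python3 -m pendant '{"offset":[[0,0.005,0],[0,0.005,0]],"turn":[[0,0,0],[0,0,0]]}'|egrep "posi|force";python3 -m pendant '{"offset":[[0,0.005,0],[0,0.005,0]],"turn":[[0,0,0],[0,0,0]]}'|egrep "posi|force"
```

```text
position: [0.5668, 0.0539, 0.0561]
ft_force: [-0.2, -0.5, 0.3]
position: [0.5668, 0.0539, 0.0551]
ft_force: [-0.1, -0.5, 0.7]
position: [0.5668, 0.0539, 0.0541]
ft_force: [0.2, 0.1, 1.1]
```

```bash
python3 -m pendant '{"offset":[[0,0.005,0],[0,0.005,0]],"turn":[[0,0,0],[0,0,0]]}'|egrep "posi|force"
```

```text
position: [0.5669, 0.0539, 0.0531]
ft_force: [-0.8, -0.6, 1.8]
```

```bash
python3 -m pendant '{"offset":[[0,0.005,0],[0,0.005,0]],"turn":[[0,0,0],[0,0,0]]}'|egrep "posi|force"
```

```text
position: [0.5669, 0.054, 0.0522]
ft_force: [-0.9, -0.1, 1.7]
```

Key 3 is soft and free. Next is key 4.

```bash
python3 -m pendant '{"offset":[[0,-0.05,0],[0,-0.075,0]],"turn":[[0,0,0],[0,0,0]]}'|egrep "clock|posi|force"
python3 -m pendant '{"offset":[[0,0,-0.12],[0,0,-0.22],[0,0,-0.242],[0,0.02,-0.242],[0,0.035,-0.242],[0,0.035,-0.242]],"turn":[[0,0,0],[0,0,0],[0,0,0],[0,0,0],[0,0,0],[0,0,0]]}'|egrep "clock|posi|force"
python3 -m pendant '{"offset":[[0,0.005,0],[0,0.005,0]],"turn":[[0,0,0],[0,0,0]]}'|egrep "posi|force"
```

```text
clock: 12.95
position: [0.5672, 0.0539, 0.068]
ft_force: [0.7, -0.3, -0.7]
clock: 13.7
position: [0.5548, 0.008, 0.0605]
ft_force: [-0.9, 0.2, -0.6]
position: [0.5547, 0.0083, 0.0595]
ft_force: [0.7, 0.5, 0.8]
```

```bash
python3 -m pendant '{"offset":[[0,0.005,0],[0,0.005,0]],"turn":[[0,0,0],[0,0,0]]}'|egrep "posi|force";python3 -m pendant '{"offset":[[0,0.005,0],[0,0.005,0]],"turn":[[0,0,0],[0,0,0]]}'|egrep "posi|force"
```

```text
position: [0.5547, 0.0083, 0.0584]
ft_force: [0.6, -0.1, 0.2]
position: [0.5546, 0.0083, 0.0573]
ft_force: [-0.1, 0.7, 0.4]
```

```bash
python3 -m pendant '{"offset":[[0,0.005,0],[0,0.005,0]],"turn":[[0,0,0],[0,0,0]]}'|egrep "posi|force";python3 -m pendant '{"offset":[[0,0.005,0],[0,0.005,0]],"turn":[[0,0,0],[0,0,0]]}'|egrep "posi|force"
```

```text
position: [0.5546, 0.0083, 0.0562]
ft_force: [-0.2, 0.1, 1.3]
position: [0.5547, 0.0083, 0.0552]
ft_force: [-0.2, 0.2, 0.5]
```

```bash
python3 -m pendant '{"offset":[[0,0.005,0],[0,0.005,0]],"turn":[[0,0,0],[0,0,0]]}'|egrep "posi|force"
```

```text
position: [0.5547, 0.0083, 0.0543]
ft_force: [0.3, -0.3, 2.4]
```

```bash
python3 -m pendant '{"offset":[[0,0.005,0],[0,0.005,0]],"turn":[[0,0,0],[0,0,0]]}'|egrep "posi|force"
```

```text
position: [0.5547, 0.0083, 0.0533]
ft_force: [-1.0, 0.3, 3.1]
```

Key 4 is soft and free, so key 2 is the latched one. I'll lift and return to it.

```bash
python3 -m pendant '{"offset":[[0,-0.05,0],[0,-0.07,0]],"turn":[[0,0,0],[0,0,0]]}'|egrep "clock|posi|force"
python3 -c "
from h import *
print(go([.5792,.0985,.0675]),go([.5792,.0985,.057]))"
```

```text
clock: 15.7
position: [0.5551, 0.0083, 0.0682]
ft_force: [0.3, -0.5, -0.4]
[0.00306609 0.00469353 0.46662128] [0.00305431 0.05719331 0.46647083]
```

```bash
python3 -m pendant '{"offset":[[0,0,0.15],[0.003,0,0.3],[0.003,0,0.44],[0.003,0,0.467],[0.003,0.03,0.467],[0.003,0.055,0.467],[0.003,0.055,0.467]],"turn":[[0,0,0],[0,0,0],[0,0,0],[0,0,0],[0,0,0],[0,0,0],[0,0,0]]}'|egrep "clock|posi|force"
python3 -m pendant '{"offset":[[0,0.005,0],[0,0.01,0],[0,0.01,0]],"turn":[[0,0,0],[0,0,0],[0,0,0]]}'|egrep "posi|force"
```

```text
clock: 16.58
position: [0.5788, 0.0973, 0.0567]
ft_force: [-0.5, 0.6, -0.4]
position: [0.5788, 0.0973, 0.0547]
ft_force: [-0.5, -0.5, 0.8]
```

```bash
python3 -m pendant '{"offset":[[0,0.005,0],[0,0.01,0]],"turn":[[0,0,0],[0,0,0]]}'|egrep "posi|force";python3 -m pendant '{"offset":[[0,0.005,0],[0,0.01,0]],"turn":[[0,0,0],[0,0,0]]}'|egrep "posi|force"
```

```text
position: [0.5789, 0.0974, 0.0531]
ft_force: [-2.2, -1.6, 6.4]
position: [0.5789, 0.0973, 0.052]
ft_force: [-4.6, -1.8, 11.4]
```

```bash
python3 -m pendant '{"offset":[[0,0.005,0],[0,0.008,0]],"turn":[[0,0,0],[0,0,0]]}'|egrep "posi|force"
```

```text
position: [0.579, 0.0973, 0.0513]
ft_force: [-5.7, -1.5, 12.1]
```

```bash
python3 -m pendant '{"offset":[[0,0.005,0],[0,0.008,0]],"turn":[[0,0,0],[0,0,0]]}'|egrep "posi|force"
```

```text
position: [0.579, 0.0973, 0.0508]
ft_force: [-5.7, -2.7, 14.0]
```

```bash
python3 -m pendant '{"offset":[[0,0.005,0],[0,0.008,0]],"turn":[[0,0,0],[0,0,0]]}'|egrep "posi|force"
```

```text
position: [0.579, 0.0973, 0.0502]
ft_force: [-6.4, -2.0, 14.6]
```

About 4 mm down at 14 N. Lifting well clear and comparing key heights.

```bash
python3 -m pendant '{"offset":[[0,-0.05,0],[0,-0.2,0],[0,-0.4,0],[0,-0.4,0],[0,-0.4,0]],"turn":[[0,0,0],[0,0,0],[0,0,0],[0,0,0],[0,0,0]]}'|egrep "clock|posi|force"
python3 - <<'E'
from h import *
p,d=manip.camera("scene");e=np.load("pics/scene0.npy")
for u,v in((380,200),(351,198),(323,195),(295,192)):
    s=np.s_[v-3:v+4,u-4:u+5];print([pt("scene",u,v,d=np.mean(x[s]))[2].round(4) for x in(e,d)])
cv2.imwrite("pics/s4.png",cv2.resize(p[60:270,220:450,::-1],None,fx=2.8,fy=2.8))
E
```

```text
clock: 18.82
position: [0.5787, 0.0972, 0.1299]
ft_force: [0.3, 0.1, 0.5]
[np.float64(0.0898), np.float64(0.0899)]
[np.float64(0.0858), np.float64(0.0963)]
[np.float64(0.0859), np.float64(0.0859)]
[np.float64(0.0868), np.float64(0.0869)]
```

View pics/s4.png

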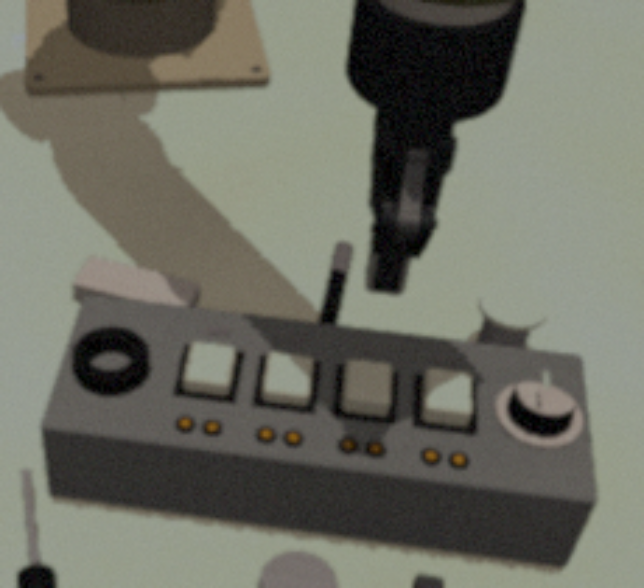

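The fingers are clear and the bystanders look undisturbed. A rise of 10 mm for key 2 is not plausible (3 mm expected), so I'll re-measure with per-pixel medians and check the bystanders too.

```bash
python3 - <<'E'
from h import *
p,d=manip.camera("scene");e=np.load("pics/scene0.npy")
for u,v in((380,200),(351,197),(351,199),(323,195),(295,192)):
    r=[]
    for x in(e,d):
        r.append(np.median([pt("scene",a,b,d=x[b,a])[2] for a in range(u-4,u+5) for b in range(v-2,v+3)]).round(4))
    print(u,v,r)
print(np.round((e-d)[192:206,345:358:2]*1000))
for n,(u,v) in dict(reel=(402,172),tape=(259,188),marker=(341,158),offcut=(269,160),jar=(326,268),pliers=(372,290),driver=(235,290)).items():
    print(n,np.median((e-d)[v-2:v+3,u-2:u+3]))
print(manip.get_obs()["ft_force"])
E
```

```text
380 200 [np.float64(0.0897), np.float64(0.0898)]
351 197 [np.float64(0.086), np.float64(0.0888)]
351 199 [np.float64(0.0859), np.float64(0.0887)]
323 195 [np.float64(0.0858), np.float64(0.086)]
295 192 [np.float64(0.087), np.float64(0.0872)]
[[  6.   2.   5.   4.   3.   4.   2.]
 [  2. 670.   6.   4.   5.   5.   6.]
 [  5.   2.   2.   7.   1.   5.   4.]
 [  1.   4.   3.   7.   3.   4.   1.]
 [  1.   4.   6.   3.   3. 666.   4.]
 [  0.   3.   4.   4.   5.   2.   5.]
 [  4.   3.   7.   3.   2.   3.   4.]
 [  5.   4.   6.   1.   4.   3.   5.]
 [  3.   4.   5.   5.   3.   4.   4.]
 [  4.   5.   6.   3. 659.   4.   6.]
 [  3.   4.   4.   5.   5.   3.   4.]
 [  4.   1.  -1.   4.   4.   4.   6.]
 [  3.   2.   0.   0.  -2.  -0.   2.]
 [ -0.  -3.  -0.   1.  -1.  -1.  -0.]]
reel -0.00038981438
tape -0.000103354454
marker 0.000310421
offcut 0.00085163116
jar -4.941225e-05
pliers -0.0002898574
driver 9.346008e-05
[ 0.16259487 -0.43241393  0.36852002]
```

Key 2 is up 2.8 mm; the 10 mm reading came from depth dropouts. The other keys and the bystanders are unchanged, so I'm handing in.

```bash
python3 -c "
from workcell import manip
print(manip.hand_in(),manip.get_obs()['clock'])"
```

```text
the job is handed in; nothing more can be done
the job is handed in; nothing more can be done
```

I tapped keys 1 to 4 in order from the dial. Keys 1, 3 and 4 gave softly, about 2–3 mm at 2–3 N. Key 2, second from the dial, was the latched one: it felt hard, reaching 5.8 N after about 1 mm. I then pressed key 2 to about 14 N and roughly 4 mm down, lifted clear, and handed the job in at about 19 s on the robot's clock.

**Last checks:**
- **Key 2:** it stands 2.8 mm higher than at the start.
- **Other keys:** their heights are within 0.2 mm of the start.
- **Bystanders:** camera depth at all seven is unchanged to within 1 mm.
- **Contact:** nothing is touching the robot; the wrist force is within its noise.

**What disagreed:**
- **Tool height:** the reported TCP height read about 31–32 mm lower than the real fingertip. I went by force and camera depth instead.
- **Key 2 height:** the first reading gave +10 mm, caused by depth dropouts. The median re-measurement gave the 2.8 mm above.
- **Press force:** it went slightly over the stated 10–13 N, most likely because the key was close to bottoming.

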